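Fish the polish tin out from the back of the low shelf with the reacher

TASK

A thin-walled tin of shoe polish has slid to the back of the display rack's low bottom shelf. Take the reacher by its pistol grip, squeeze its trigger so that both jaws hold the tin firmly but without denting it, lift it out over the shelf's front lip and set it down gently, flat on the open bench a few centimetres clear of the rack. Then let go, leaving the reacher lying on the bench with its jaws off the tin; do not bang against the rack or shift the other things.

Things in the scene. Friction and masses are not known exactly. Their poses are not given: they have to be found in the camera images.
- rack: fixed low display rack: white shelf board 150 mm deep, 440 mm wide, 12 mm thick, lying on the bench. Frame: origin on the bench under the board's centre, -x to the open front, y along the width, z up. A grey strip along the back (inner face at x = +69 mm) rises 40 mm above the board. Four corner posts, 200 mm high, at x = +-69, y = +-226 mm
- shelf_front (a point): outer top edge of the aluminium front lip, at mid width: x = -75, y = 0, z = 19 mm in the rack's frame. The lip is 4 mm thick and stands 7 mm above the board. A tier of thin steel wires covers the shelf, its underside 92 mm above the bench: the tin comes out only by the front, between lip and tier
- tin: round red polish tin with a yellow spot on its lid, 54 mm in diameter, 22 mm high, 65 to 105 g, lying flat on the shelf board, its edge within 15 mm of the back strip; origin at the centre of its underside, z up. Its thin wall dents if one jaw presses it with more than 6 N or the palm with more than 12 N. Friction with the jaws about 0.5 to 0.7
- reacher: orange and black pistol-grip reacher, 365 mm long, 200 g, lying on its side on the bench. Frame: origin on its underside, x along the pole to the jaws, z up. Body block x = -42 to 40, z = 0 to 30 mm; pole 10 mm thick at y = 0, z = 15 mm to x = 246; head block 44 mm wide, x = 244 to 268, z = 0 to 22 mm. Its black grip (z = 2 to 28) sticks out to y = -92 mm, flat rear face at x = -42
- trigger: red sprung trigger lever in front of the grip; origin at its pivot, x = 12, y = -10, z = 15 mm of the reacher. Pressed on its rounded swell 37 mm further out, it starts to move at about 8 N; 11 N close the empty jaws to the tin's width (7 mm of travel), 16 N reach the stop (18 mm). It springs back when let go
- squeeze_point (a point): where to take hold, midway between the grip's rear face and the free trigger's swell, 62 mm apart: x = -11, y = -47, z = 15 mm of the reacher; the fingers close along the reacher's x. Closing on the trigger, the rear finger pushes the reacher forward by half of the closing. The centre of mass is 89 mm ahead of this point, so a weak grip lets the jaws sag
- jaw_middle (a point): middle between the jaw pads when they hold the tin: x = 310, y = 0, z = 13 mm of the reacher. The rubber pads are 24 mm long, z = 4 to 22 mm, 83 mm apart when open, 54 mm apart and parallel with the trigger pulled 7 mm. Open jaws measure about 115 mm over the outsides; their tips reach x = 322 mm
- palm: black rubber palm block, 30 mm wide, on the head between the jaws; origin at the centre of its back, x = 268, z = 12 mm of the reacher, its front face 15 mm ahead (x = 283 mm). A tin touching it has its centre in the middle of the closing pads
- jaw_left: aluminium jaw with rubber pad on the reacher's +y side; origin at its pivot, x = 258, y = 18, z = 13 mm of the reacher; sprung open, closed by the trigger. Once the jaws hold a thing, each presses it with about 0.23 N per further newton of squeeze, and the linkage gives about 0.2 mm of trigger travel per newton of jaw force
- jaw_right: the same jaw on the -y side (pivot at y = -18 mm)
- heel: stacked leather heel block with a rubber top piece, 42 by 38 by 30 mm, standing on the shelf beside the tin; origin at its underside's centre. To be left alone
- spool: blue thread spool, 36 mm in diameter, 48 mm high, standing on the shelf; origin at its underside's centre. To be left alone
- cream_jar: jar of shoe cream, 44 mm in diameter, 55 mm high, standing on the bench; origin at its underside's centre. To be left alone
Things that resemble listed ones, but are neither listed nor needed, are in the scene too. There is more than one size of the tin; the job needs the largest.

How it is judged:
By the outcome, as a careful person would: the job done as asked, in the order asked, and still so for the second after the job is handed in, with the robot touching nothing.
It also fails if it takes over 54 s, if anything falls off the work surface, if the arm or the gripper's body presses on something with over 40 N, if the wrist force passes 120 N, or if a joint passes its speed limit or range.

ROBOT

A 6-joint arm with a two-finger parallel gripper is mounted at the origin on the work surface. World frame = base frame: x ahead of the robot, y to its left, z up, the work surface at z = 0. Lengths are in m, angles in rad, forces in N, time in s.
With the tool pointing down it reaches from about 0.425 to 0.95 m from the base axis. Payload 3.5 kg.
Tool frame: the origin (TCP) lies midway between the tips of the shut fingers; the grasp point (between the pads) lies 19 mm behind it; z points along the fingers, y is the line along which they close (so a half turn about z gives the same grasp; the last joint's range is limited). The gripper opens to 85 mm and grips with 20 to 120 N. Pads are 22 mm wide; open, the fingers measure 114 mm over their backs; the gripper's body (76 mm by 85 mm) begins 54 mm behind the grasp point. The pads swing forward as they close: fully open they stand 13 mm farther back than shut.
Start: joints at [-1.393, 0.286, 1.577, -0, 1.279, -0.15], TCP at [0.217, -0.639, 0.231] pointing down, gripper open.
Joint ranges: [-2.77, 2.77], [-0.9, 2.22], [0.21, 2.48], [-1.53, 4.67], [0.24, 2.81], [-2.84, 2.84]. Speed limits (rad/s): [2.79, 2.79, 3.14, 3.14, 3.14, 3.14].

INTERFACE

Orientations are given as a unit quaternion [x, y, z, w].
In Python, from plant import get_state, read_camera, ctrl gives the robot as it stands.
- The arm moves only by the shell command python3 -m crank 'ROWS' [FORCE]. ROWS is JSON, a list of rows, each a list of 3 entries, a list of its own where there are three numbers: the shift along the tool's x, y, z in mm, then the turn about the tool's z in degrees, then the closure in counts, from 0 (fully open) to 255 (shut). In form: [[[tx, ty, tz], yaw, claw], ...]. A call has 1 to 10 rows; each row is the pose to reach, as a shift and turn from the pose commanded when the call began, along the tool's axes at that moment; what a row does not reach only later rows make up. A row lasts 1/10 s, in which the tool goes at most 50 mm and 8.59 degrees, less where a joint would pass 70% of its speed; a pose out of reach is approached as far as the arm can. A call with a gripper value outside its range is refused whole. The fingers move at their own pace and stop on an object; FORCE is the grip in N (left out, the last holds). Time passes only in rows, so rows that repeat a pose let the fingers close. It gives the time, the measured TCP pose, the force, the opening and the grip force at its end, in the units of the state.
- get_state(): the state, without advancing time (a new reading comes with each control period).
- read_camera(name): name is "side" or "top" or "wrist"; returns a dict with "frame" (420x560x3 uint8, blue, green, red), "range_z" (420x560 float32, m along the optical axis (not along the pixel's ray), 0 where there is no reading), "vfov" (degrees; the focal length in pixels is half the picture's height over the tangent of half this angle, whatever the lens; pixels are square), "cx", "cy" (the principal point, pixels), "origin" and "orientation" of the camera in the world. Camera axes: x right, y down, z forward; pixel columns grow to the right and rows downward; lengths in m; the calibration is good to about 2 mm. A picture is of the moment at which its call begins.
- ctrl.sign_off(): hands the job in; it is judged then, once.
The state is a dict: "time": time; "qpos": joint angles; "dq": joint speeds; "joint_efforts": joint torques, N m; "eef_pos": TCP position; "tcp_rot": TCP orientation; "contact_force": force on the tool from outside, world axes, zero at the start; "wrist_torque": the same for the moment, N m; "opening": opening from 0.0 (shut) to 1.0 (fully open); "finger_force": force on a finger pad.
Only numpy, scipy, OpenCV 4.12 (cv2) and the standard library are available. Lean on these libraries where they do the work, as an engineer would, in place of code of your own. Each camera call takes 0.05 s, during which the arm holds its last target. There are 200 camera calls.

## Working session

There is one attempt and no reset: what is moved stays moved. The work goes in short steps, Python scripts to look and compute and a shell command to move; the robot and the scene stay as the last step left them, time stands still between calls to the robot, and variables do not carry over. Pictures are saved under pics/ and viewed, at most 10 in all, crops included, and the job is handed in when it is done.

```bash
mkdir -p pics
cat > h.py <<'E'
import numpy as np, cv2
from scipy.spatial.transform import Rotation as R
from plant import get_state, read_camera
def shot(n):
    c=read_camera(n); c['f']=c['frame'].shape[0]/2/np.tan(np.radians(c['vfov'])/2)
    c['R']=R.from_quat(c['orientation']).as_matrix(); c['o']=np.array(c['origin']); return c
def cloud(c):
    z=c['range_z']; v,u=np.mgrid[:z.shape[0],:z.shape[1]]
    p=np.dstack([(u-c['cx'])/c['f']*z,(v-c['cy'])/c['f']*z,z])
    return p@c['R'].T+c['o']
def ray(c,u,v,z):
    d=c['R']@np.array([(u-c['cx'])/c['f'],(v-c['cy'])/c['f'],1]); return c['o']+d*(z-c['o'][2])/d[2]
def pix(c,p):
    q=c['R'].T@(np.array(p)-c['o']); return q[:2]/q[2]*c['f']+[c['cx'],c['cy']]
E
python3 - <<'E'
from h import *
import pickle
for n in('top','side'):
    c=shot(n); cv2.imwrite(f'pics/{n}0.png',c['frame']); pickle.dump(c,open(n+'.pkl','wb')); print(n,c['f'],c['o'],c['R'].round(3).tolist())
print(get_state())
E
ls
```

```text
top 480.60402432249214 [0.37976719 0.04137745 1.1955928 ] [[0.01, -0.987, 0.162], [-1.0, -0.012, -0.016], [0.017, -0.161, -0.987]]
side 521.0774834664568 [0.44352843 0.83858465 0.98522399] [[-0.984, -0.143, 0.108], [-0.179, 0.745, -0.643], [0.012, -0.652, -0.758]]
{'time': 0.1, 'qpos': array([-1.39300314e+00,  2.87111968e-01,  1.57802972e+00,  1.68004576e-06,
        1.27855899e+00, -1.49986927e-01]), 'dq': array([ 0.00166804, -0.00054936, -0.00375357, -0.00037493, -0.00292079,
       -0.00034643]), 'joint_efforts': array([ 1.56127528e-03, -4.07298052e+01, -2.93700296e+01, -1.00817174e-04,
        3.43009699e-03,  1.34595012e-06]), 'eef_pos': array([ 0.21724344, -0.6384699 ,  0.23006269]), 'tcp_rot': array([ 9.86599550e-01,  1.63157032e-01, -1.38495174e-05, -1.05392112e-03]), 'contact_force': array([-0.18354139,  0.09322458,  1.2586857 ]), 'wrist_torque': array([ 0.02120143, -0.01985523, -0.01604829]), 'finger_force': 0.0, 'opening': 0.9983617926923326}
h.py
pics
side.pkl
top.pkl
```

View pics/top0.png

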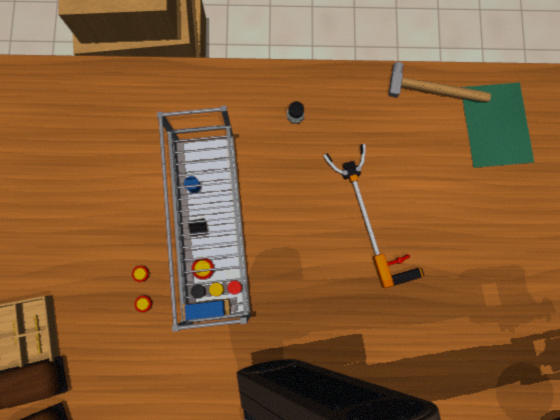

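View pics/side0.png

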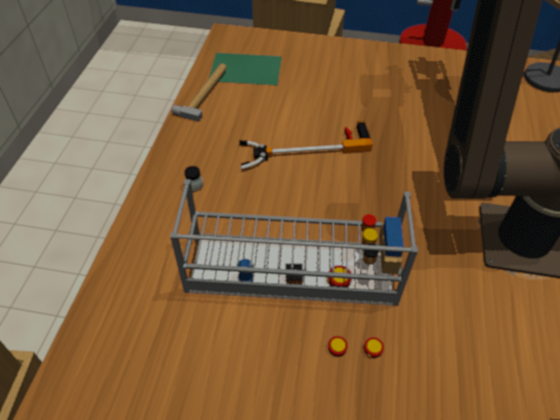

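```bash
cat > m1.py <<'E'
from h import *
import pickle
c=pickle.load(open('top.pkl','rb')); s=pickle.load(open('side.pkl','rb'))
def blobs(c,name,lo,hi,win,zmin=20):
    hsv=cv2.cvtColor(c['frame'],cv2.COLOR_BGR2HSV); m=cv2.inRange(hsv,lo,hi)
    k=np.zeros_like(m); x0,y0,x1,y1=win; k[y0:y1,x0:x1]=255; m&=k
    n,l,st,ce=cv2.connectedComponentsWithStats(m); P=cloud(c)
    for i in range(1,n):
        if st[i,4]>=zmin:
            p=np.median(P[l==i],axis=0); ext=np.ptp(P[l==i],axis=0); print(name,ce[i].round(1),'A',st[i,4],p.round(3),'box',st[i,:4])
blobs(c,'yel',(22,150,120),(35,255,255),(100,200,300,330))
blobs(c,'red',(0,180,90),(6,255,255),(100,200,300,330),15)
blobs(c,'blue',(100,120,50),(125,255,255),(100,100,300,330))
blobs(c,'orange',(8,200,180),(20,255,255),(320,140,450,310),10)
blobs(c,'red',(0,180,80),(6,255,255),(340,200,450,310),10)
blobs(s,'Syel',(22,150,120),(35,255,255),(180,190,420,300))
P=cloud(c)
# rack corner posts tops/ lip: sample
for uv in [(163,116),(224,110),(176,327),(246,320),(236,150),(243,250),(238,200),(297,105),(198,227),(192,184)]:
    print(uv,P[uv[1],uv[0]].round(3))
for n,d,w in(('top',c,(130,95,270,335)),('side',s,(165,180,425,360))):
    x0,y0,x1,y1=w; q=cv2.resize(d['frame'][y0:y1,x0:x1],None,fx=2.5,fy=2.5,interpolation=cv2.INTER_CUBIC); cv2.imwrite(f'pics/c_{n}.png',q)
a=cv2.imread('pics/c_top.png');b=cv2.imread('pics/c_side.png');r=cv2.resize(c['frame'][130:300,310:440],None,fx=2.5,fy=2.5,interpolation=cv2.INTER_CUBIC)
o=np.zeros((600,800,3),np.uint8); o[:600,:350]=a; o[:425,350:675]=r; cv2.imwrite('pics/crop1.png',o)
E
python3 m1.py
```

```text
yel [201.8 265.4] A 102 [0.423 0.201 0.034] box [195 261  15   9]
yel [139.3 273.4] A 86 [0.405 0.354 0.016] box [134 269  11  10]
yel [202.6 272.5] A 36 [0.409 0.198 0.035] box [197 271  12   4]
yel [215.7 289. ] A 144 [0.37  0.155 0.133] box [209 283  14  13]
yel [142.  303.6] A 92 [0.332 0.343 0.016] box [137 299  11  11]
red [208.9 262.2] A 27 [0.433 0.182 0.032] box [202 259  12   9]
red [193.7 264.5] A 20 [0.426 0.222 0.034] box [192 260   7  10]
red [141.  273.4] A 64 [0.4   0.346 0.015] box [132 266  16  16]
red [203.7 275.5] A 45 [0.399 0.193 0.033] box [193 271  20   8]
red [234.3 286.9] A 136 [0.375 0.116 0.133] box [228 281  14  13]
red [143.6 303.6] A 72 [0.333 0.336 0.016] box [135 295  16  17]
blue [190.7 180.8] A 98 [0.625 0.231 0.059] box [184 176  15  10]
blue [193.3 189.1] A 47 [0.608 0.227 0.057] box [187 187  13   6]
blue [204.2 309.8] A 580 [0.327 0.174 0.174] box [185 301  39  19]
orange [353.8 177.2] A 24 [ 0.648 -0.17   0.024] box [351 175   6   5]
orange [383.8 269.7] A 262 [ 0.419 -0.238  0.029] box [376 254  16  33]
red [398.4 259.8] A 85 [ 0.443 -0.276  0.024] box [388 255  21  10]
Syel [369.9 233.8] A 140 [0.371 0.158 0.133] box [363 228  15  13]
Syel [339.3 269.8] A 38 [0.422 0.19  0.034] box [334 268  12   4]
Syel [338.8 279.3] A 32 [0.42  0.214 0.034] box [334 278  10   4]
(163, 116) [0.739 0.274 0.195]
(224, 110) [0.753 0.142 0.199]
(176, 327) [0.294 0.226 0.199]
(246, 320) [0.309 0.086 0.189]
(236, 150) [ 0.721  0.129 -0.002]
(243, 250) [0.463 0.104 0.02 ]
(238, 200) [0.586 0.119 0.024]
(297, 105) [ 0.824 -0.025  0.053]
(198, 227) [0.516 0.213 0.042]
(192, 184) [0.619 0.229 0.052]
```

View pics/crop1.png

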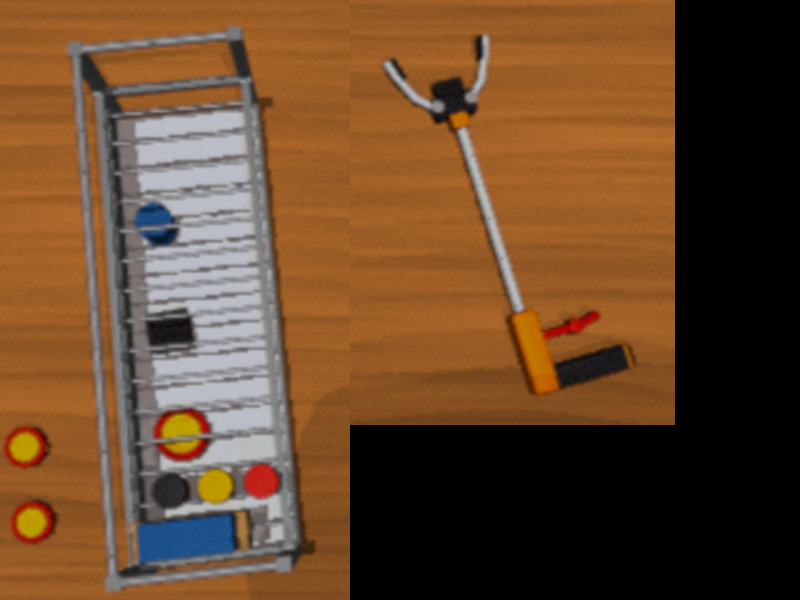

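View pics/c_side.png

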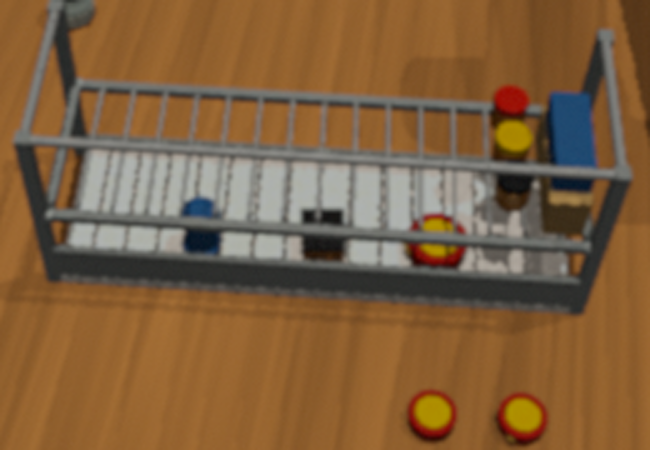

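The tin meant is the one on the shelf at top (203,268), side (339,275): its top is at z≈34 mm and it is visibly the largest. The lookalikes are small tins on the bench behind the rack at (140,273) and (142,303), a yellow and a red cap at z≈133 mm at (216,289) and (234,287), and a black one at (198,291). The crop confirms this. The reacher's body is at (384,270), its trigger at (398,260) and its head at (350,168). Next come exact poses.

```bash
cat > m2.py <<'E'
from h import *
import pickle
c=pickle.load(open('top.pkl','rb')); P=cloud(c); hsv=cv2.cvtColor(c['frame'],cv2.COLOR_BGR2HSV)
def sel(lo,hi,w,z0,z1):
    m=cv2.inRange(hsv,lo,hi)>0; k=np.zeros_like(m); k[w[1]:w[3],w[0]:w[2]]=1
    return P[m&k&(P[...,2]>z0)&(P[...,2]<z1)]
t=np.vstack([sel((0,150,70),(9,255,255),(188,255,220,283),.026,.042),sel((20,150,100),(36,255,255),(188,255,220,283),.026,.042)])
(x,y),r=cv2.minEnclosingCircle(t[:,:2].astype(np.float32)); print('tin',x,y,r,'bbox',t.min(0),t.max(0))
o=sel((8,190,100),(20,255,255),(370,245,396,292),.02,.035)
rb=cv2.minAreaRect((o[:,:2]*1000).astype(np.float32)); print('body rect',rb)
p=sel((0,0,90),(180,70,255),(345,182,385,256),.008,.028)
vx,vy,x0,y0=cv2.fitLine(p[:,:2].astype(np.float32),cv2.DIST_HUBER,0,.01,.01).ravel()
if vx<0: vx,vy=-vx,-vy
yaw=np.arctan2(vy,vx); d=np.array([vx,vy]); n=np.array([-vy,vx]); print('pole yaw',np.degrees(yaw),len(p),np.median(p[:,2]))
a=(o[:,:2]-[x0,y0])@d; print('body a range',a.min(),a.max(),np.percentile(a,[2,98]), 'side',np.percentile((o[:,:2]-[x0,y0])@n,[2,50,98]))
# origin so that body spans -42..40
oa=((a.min()+a.max())/2+.001); O=np.array([x0,y0])+oa*d; print('origin',O)
g=sel((0,0,0),(180,255,70),(384,262,428,290),.018,.035); gx=(g[:,:2]-O)@d; gy=(g[:,:2]-O)@n
print('grip in reacher', np.percentile(gx,[3,97]),np.percentile(gy,[3,97]))
h=sel((0,0,0),(180,255,70),(335,155,366,182),.012,.03); hx=(h[:,:2]-O)@d; print('head',np.percentile(hx,[3,97]),np.median((h[:,:2]-O)@n))
S=O-.011*d-.047*n; print('squeeze',S)
# rack: lip pixels / posts
for z,uvs in((.2,[(163,116),(224,110),(176,327),(246,320)]),): 
    print([ray(c,*u,z)[:2].round(3).tolist() for u in uvs])
k=np.zeros(P.shape[:2],bool);k[130:310,215:262]=1; m=k&(P[...,2]>.014)&(P[...,2]<.024); q=P[m]
import sys
ys=[]
for xx in np.arange(.33,.72,.03):
    s=q[abs(q[:,0]-xx)<.015]; 
    if len(s): ys.append((xx,np.percentile(s[:,1],3)))
print(np.round(ys,3).tolist());
E
python3 m2.py
```

```text
tin 0.4180094599723816 0.2003934383392334 0.025695428252220154 bbox [0.39447016 0.1750916  0.02611226] [0.43996755 0.22515879 0.04073718]
body rect ((419.87005615234375, -245.44583129882812), (81.83014678955078, 45.475372314453125), 16.52907371520996)
pole yaw 16.678822 291 0.018884807886505817
body a range -0.1850049317939072 -0.10313359674230832 [-0.1828369  -0.10544767] side [-0.01446358 -0.00025108  0.01152103]
origin [ 0.41805148 -0.23580185]
grip in reacher [-0.040543   -0.01840281] [-0.08220657 -0.01702644]
head [0.24433411 0.28050368] 0.00017511562879824255
squeeze [ 0.42100357 -0.28398156]
[[0.737, 0.273], [0.753, 0.142], [0.295, 0.226], [0.309, 0.086]]
[[0.33, 0.09], [0.36, 0.092], [0.39, 0.095], [0.42, 0.098], [0.45, 0.101], [0.48, 0.107], [0.51, 0.11], [0.54, 0.113], [0.57, 0.116], [0.6, 0.12], [0.63, 0.123], [0.66, 0.126], [0.69, 0.131]]
```

```bash
cat > go.py <<'E'
from h import *
def rel(tgt,ydir):
    "tool shift mm and yaw deg to bring TCP to tgt with tool y along world angle ydir (mod 180)"
    s=get_state(); M=R.from_quat(s['tcp_rot']).as_matrix(); t=M.T@(np.array(tgt)-s['eef_pos'])*1000
    cur=np.degrees(np.arctan2(M[1,1],M[0,1])); d=(ydir-cur+90)%180-90
    print('shift',t.round(1),'yaw',round(-d,2),'| cur y dir',round(cur,2),'tilt',M[:,2].round(4),'pos',s['eef_pos'].round(4),'q',s['qpos'].round(2))
E
python3 - <<'E'
from go import *
rel([0.421,-0.284,0.11],16.7)
E
```

```text
shift [ 307.  -269.7  120.7] yaw -87.92 | cur y dir -71.22 tilt [-4.0e-04  2.1e-03 -1.0e+00] pos [ 0.2172 -0.6385  0.2301] q [-1.39  0.29  1.58  0.    1.28 -0.15]
```

```bash
python3 -m crank '[[[35,-30,10],-8.5,0],[[70,-60,25],-17,0],[[105,-90,40],-25.5,0],[[140,-120,52],-34,0],[[175,-150,65],-42.5,0],[[205,-180,78],-51,0],[[235,-210,90],-59.5,0],[[265,-235,100],-68,0],[[290,-255,112],-76.5,0],[[307,-270,121],-85,0]]' 20
python3 - <<'E'
from go import *
rel([0.421,-0.284,0.0],16.7)
c=shot('wrist'); cv2.imwrite('pics/w1.png',c['frame'])
print([pix(c,[.421+x,-.284+y,.028]).round() .tolist() for x,y in((0,0),)])
E
```

```text
time: 1.1
eef_pos: [0.4214, -0.2821, 0.1092]
tcp_rot: [0.614, 0.789, 0.0, -0.001]
contact_force: [0.1, 0.4, -0.1]
opening: 0.998
finger_force: 0.0
shift [ -1.9  -0.8 109.2] yaw -2.48 | cur y dir 14.22 tilt [-9.0e-04  1.3e-03 -1.0e+00] pos [ 0.4214 -0.2821  0.1092] q [-0.79  0.06  2.08  0.    1.01 -1.04]
[[277.0, 219.0]]
```

View pics/w1.png

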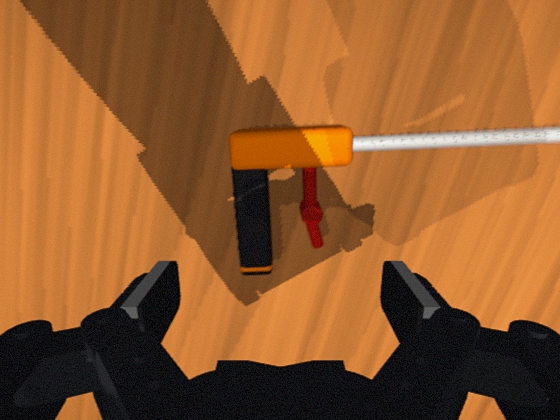

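The wrist view shows the grip's rear face at column 235 and the trigger swell at (311,212). The predicted squeeze point, (277,219), falls midway between them, so I can descend.

```bash
python3 -m crank '[[[0,-1,25],-2.5,0],[[0,-1,50],-2.5,0],[[0,-1,75],-2.5,0],[[0,-1,95],-2.5,0],[[0,-1,106],-2.5,0],[[0,-1,108],-2.5,0],[[0,-1,108],-2.5,40],[[0,-1,108],-2.5,55],[[0,-1,108],-2.5,60],[[0,-1,108],-2.5,60]]' 20
python3 - <<'E'
from go import *
rel([0.421,-0.284,0.0],16.7)
E
```

```text
time: 2.15
eef_pos: [0.4206, -0.2853, 0.0032]
tcp_rot: [0.6, 0.8, -0.0, 0.001]
contact_force: [0.3, -0.3, -0.3]
opening: 0.765
finger_force: 0.0
shift [1.1 0.7 3.2] yaw -0.42 | cur y dir 16.28 tilt [ 0.0013 -0.0013 -1.    ] pos [ 0.4206 -0.2853  0.0032] q [-0.8   0.24  2.11  0.    0.79 -1.08]
```

```bash
for a in 1; do python3 -m crank '[[[0,0,0],0,66],[[0,0,0],0,70],[[0,0,0],0,70]]' 20; python3 -m crank '[[[0,0,0],0,74],[[0,0,0],0,74],[[0,0,0],0,74]]' 20; python3 -m crank '[[[0,0,0],0,78],[[0,0,0],0,78],[[0,0,0],0,78]]' 20; done
```

```text
time: 2.45
eef_pos: [0.4206, -0.285, 0.0028]
tcp_rot: [0.6, 0.8, 0.0, 0.001]
contact_force: [1.5, 0.7, 2.5]
opening: 0.724
finger_force: 1.2
time: 2.75
eef_pos: [0.4202, -0.2852, 0.003]
tcp_rot: [0.6, 0.8, -0.0, 0.0]
contact_force: [-1.6, 0.1, 4.2]
opening: 0.712
finger_force: 9.7
time: 3.05
eef_pos: [0.4197, -0.2854, 0.0033]
tcp_rot: [0.6, 0.8, -0.001, -0.001]
contact_force: [-4.7, 0.4, 7.7]
opening: 0.699
finger_force: 11.5
```

```bash
python3 -m crank '[[[0,0,-3],0,78],[[0,0,-6],0,78],[[0,0,-12],0,78],[[0,0,-20],0,78],[[0,0,-28],0,78],[[0,0,-36],0,78],[[0,0,-40],0,78],[[0,0,-40],0,78]]' 20
cat > rp.py <<'E'
from h import *
def reacher(tag,name='top',save=None):
    c=shot(name); P=cloud(c); hsv=cv2.cvtColor(c['frame'],cv2.COLOR_BGR2HSV)
    if save: cv2.imwrite('pics/'+save,c['frame'])
    return c,P,hsv
E
python3 - <<'E'
from h import *
c=shot('side'); P=cloud(c); cv2.imwrite('pics/s2.png',c['frame'])
f=c['frame'][90:210,220:400]; cv2.imwrite('pics/s2c.png',cv2.resize(f,None,fx=4,fy=4))
c=shot('top'); cv2.imwrite('pics/t2.png',c['frame'])
P=cloud(c); hsv=cv2.cvtColor(c['frame'],cv2.COLOR_BGR2HSV)
# pole heights
m=(cv2.inRange(hsv,(0,0,90),(180,70,255))>0); k=np.zeros_like(m);k[140:260,320:400]=1
q=P[m&k&(P[...,2]>.006)&(P[...,2]<.1)]
a=(q[:,:2]-[.4181,-.2358])@[np.cos(.291),np.sin(.291)]
for lo in range(40,330,40):
    s=q[(a>lo/1e3)&(a<(lo+40)/1e3)]; 
    if len(s): print(lo,len(s),np.median(s,axis=0).round(4))
E
```

```text
time: 3.85
eef_pos: [0.4206, -0.2853, 0.0434]
tcp_rot: [0.6, 0.8, -0.0, 0.001]
contact_force: [0.4, 0.1, -2.3]
opening: 0.699
finger_force: 8.9
40 66 [ 0.4763 -0.2183  0.0563]
80 66 [ 0.5142 -0.2074  0.0552]
120 68 [ 0.5524 -0.1961  0.0542]
160 63 [ 0.5917 -0.1845  0.0549]
200 51 [ 0.624  -0.1739  0.0546]
240 86 [ 0.6708 -0.149   0.054 ]
280 92 [ 0.7022 -0.1186  0.0509]
320 2 [ 0.7126 -0.1006  0.049 ]
```

View pics/s2c.png

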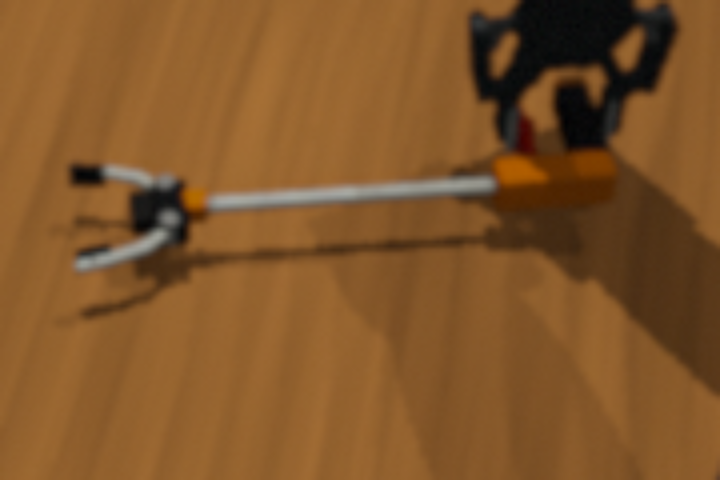

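The reacher came up level: the pole top is at z≈55 mm along its length, with only about 2 mm of sag, and the jaws are open. Next I turn it to the rack's heading.

Run:
```python
from go import *
rel([0.5195,-.266,0.042],96.5)
```

```text
shift [ -9.9 100.7   0.4] yaw -80.22 | cur y dir 16.28 tilt [ 0. -0. -1.] pos [ 0.42   -0.2847  0.0424] q [-0.8   0.17  2.11 -0.    0.87 -1.08]
```

```bash
python3 -m crank '[[[0,5,0],-2,78],[[-1,14,0],-5,78],[[-2,24,0],-10,78],[[-2,34,0],-15,78],[[-3,44,0],-20,78],[[-4,54,0],-25,78],[[-4,64,0],-30,78],[[-5,74,0],-34,78],[[-5,80,0],-37,78],[[-5,80,0],-38,78]]' 20
python3 - <<'E'
from go import *
rel([0.5195,-.266,0.042],96.5)
E
```

```text
time: 4.95
eef_pos: [0.499, -0.2668, 0.0419]
tcp_rot: [0.305, 0.952, 0.0, -0.0]
contact_force: [0.1, 0.3, -1.4]
opening: 0.695
finger_force: 8.9
shift [-16.2  12.6  -0.1] yaw -42.06 | cur y dir 54.44 tilt [ 0.e+00  2.e-04 -1.e+00] pos [ 0.499  -0.2668  0.0419] q [-0.67  0.28  1.97  0.    0.89 -1.62]
```

```bash
python3 -m crank '[[[-2,2,0],-2,78],[[-4,4,0],-6,78],[[-6,6,0],-11,78],[[-8,8,0],-16,78],[[-10,9,0],-21,78],[[-12,10,0],-26,78],[[-14,11,0],-31,78],[[-15,12,0],-36,78],[[-16,12.5,0],-40,78],[[-16,12.5,0],-42,78]]' 20
cat > m3.py <<'E'
from h import *
from go import rel
c=shot('top'); P=cloud(c); hsv=cv2.cvtColor(c['frame'],cv2.COLOR_BGR2HSV); cv2.imwrite('pics/t3.png',c['frame'])
s=get_state(); T=s['eef_pos']
th=np.radians(96.5); d=np.array([np.cos(th),np.sin(th)]); n=np.array([-d[1],d[0]])
m=(cv2.inRange(hsv,(0,0,90),(180,70,255))>0); q=P[m&(P[...,2]>.02)&(P[...,2]<.075)]
a=(q[:,:2]-T[:2])@d; b=(q[:,:2]-T[:2])@n
k=(a>.055)&(a<.25)&(abs(b-.048)<.02); q=q[k]
vx,vy,x0,y0=cv2.fitLine(q[:,:2].astype(np.float32),cv2.DIST_HUBER,0,.01,.01).ravel()
if vy<0: vx,vy=-vx,-vy
f=np.polyfit(a[k],q[:,2],1); print('pole yaw',np.degrees(np.arctan2(vy,vx)),'n',len(q),'top z at 80,250:',np.polyval(f,[.08,.25]).round(4))
D=np.array([vx,vy]);N=np.array([-vy,vx]); tin=np.array([.4180,.2004])
print('lateral tin minus pole (left +):',(tin-[x0,y0])@N,'TCP->pole',(np.array([x0,y0])-T[:2])@N,'TCP->tin along',(tin-T[:2])@D)
o=P[(cv2.inRange(hsv,(8,190,100),(20,255,255))>0)&(P[...,2]>.03)&(P[...,2]<.09)]
oa=(o[:,:2]-T[:2])@D; ob=(o[:,:2]-T[:2])@N; oo=oa[(abs(ob-.048)<.02)&(oa<.08)]
print('body front ahead of TCP',oo.max(), 'force',s['contact_force'],s['finger_force'],'t',s['time'])
hm=P[(hsv[...,2]<60)&(P[...,2]>.035)&(P[...,2]<.075)]; ha=(hm[:,:2]-T[:2])@D; hb=(hm[:,:2]-T[:2])@N; kk=(ha>.2)&(ha<.36)&(abs(hb-.048)<.07)
if kk.any(): print('head dark range',np.percentile(ha[kk],[1,99]),np.percentile(hb[kk],[1,99]))
rel([0.5022,-.1141,0.042],96.5)
E
python3 m3.py
```

```text
time: 5.95
eef_pos: [0.5185, -0.2663, 0.0419]
tcp_rot: [-0.056, 0.998, 0.0, 0.0]
contact_force: [0.1, -0.1, -2.4]
opening: 0.698
finger_force: 8.9
pole yaw 96.507355 n 313 top z at 80,250: [0.0546 0.053 ]
lateral tin minus pole (left +): 0.00039306531405678167 TCP->pole 0.046418324216121486 TCP->tin along 0.47508028548381853
body front ahead of TCP 0.052641463547701446 force [ 0.35647424  0.59647514 -2.12705045] 9.087336659431458 t 6.0
head dark range [0.25806237 0.3270316 ] [0.00605001 0.0850587 ]
shift [-1.000e+00  1.531e+02 -1.000e-01] yaw -0.07 | cur y dir 96.43 tilt [-3.e-04  3.e-04 -1.e+00] pos [ 0.5184 -0.2663  0.0419] q [-0.65  0.31  1.92  0.    0.9  -2.33]
```

View pics/t3.png

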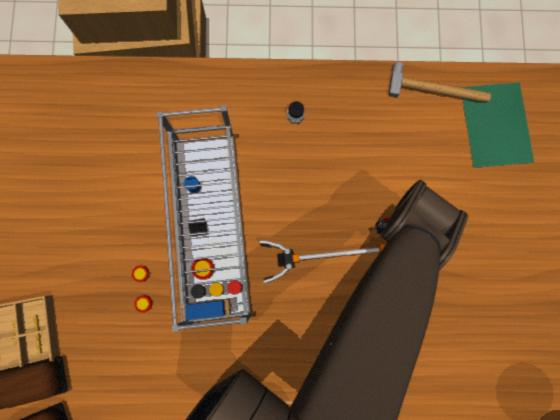

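Run:
```python
from h import *
import pickle
c=pickle.load(open('top.pkl','rb'));s=pickle.load(open('side.pkl','rb'))
p=ray(c,198,291,.133); print(p)
for z in(.133,.095,.012): print(z,pix(s,[p[0],p[1],z]),pix(s,[p[0],p[1]+.014,z]))
P=cloud(s); print([(v,P[v,370].round(3).tolist()) for v in range(244,276,3)])
```

```text
[0.36528338 0.19398152 0.133     ]
0.133 [371.62910712 248.48748988] [371.15689355 254.06573893]
0.095 [369.00761262 259.28330492] [368.52607111 264.80232132]
0.012 [363.74087755 280.97272588] [363.24425132 286.3578215 ]
[(244, [0.37, 0.187, 0.137]), (247, [0.375, 0.242, 0.201]), (250, [0.368, 0.2, 0.135]), (253, [0.368, 0.207, 0.134]), (256, [0.367, 0.212, 0.131]), (259, [0.365, 0.21, 0.119]), (262, [0.365, 0.215, 0.116]), (265, [0.355, 0.151, 0.015]), (268, [0.354, 0.159, 0.015]), (271, [0.353, 0.164, 0.011]), (274, [0.353, 0.172, 0.011])]
```

The bottles stand on the tier, since the shelf is visible beneath them, so the path is free. Lateral alignment is within 0.5 mm. Advancing.

```bash
python3 -m crank '[[[0,5,0],0,78],[[0,13,0],0,78],[[0,23,0],0,78],[[0,33,0],0,78],[[0,43,0],0,78],[[0,53,0],0,78],[[0,62,0],0,78],[[0,70,0],0,78],[[0,76,0],0,78],[[0,76,0],0,78]]' 20
python3 m3.py
```

```text
time: 7.0
eef_pos: [0.5101, -0.19, 0.0422]
tcp_rot: [-0.055, 0.998, 0.0, -0.0]
contact_force: [-0.3, -0.1, -1.4]
opening: 0.693
finger_force: 8.9
pole yaw 96.47626 n 320 top z at 80,250: [0.0547 0.0532]
lateral tin minus pole (left +): 0.0008675362171312517 TCP->pole 0.046721869520781854 TCP->tin along 0.39884989477765415Traceback (most recent call last):
  File "m3.py", line 16, in <module>
    print('body front ahead of TCP',oo.max(), 'force',s['contact_force'],s['finger_force'],'t',s['time'])
                                    ~~~~~~^^
    return umr_maximum(a, axis, None, out, keepdims, initial, where)
ValueError: zero-size array to reduction operation maximum which has no identity
```

```bash
python3 -m crank '[[[0,5,0],0,78],[[0,14,0],0,78],[[0,24,0],0,78],[[0,34,0],0,78],[[0,44,0],0,78],[[0,54,0],0,78],[[0,62,0],0,78],[[0,68,0],0,78],[[0,71,0],0,78],[[0,71,0],0,78]]' 20
python3 -m crank '[[[0,0,3],0,78],[[0,0,6],0,78],[[0,0,9],0,78],[[0,0,12],0,78],[[0,0,14],0,78],[[0,0,16],0,78],[[0,0,16],0,78]]' 20
sed -i 's/oo.max()/oo.max() if len(oo) else None/' m3.py; python3 m3.py
python3 - <<'E'
import cv2
f=cv2.imread('pics/t3.png'); cv2.imwrite('pics/t4c.png',cv2.resize(f[200:340,150:330],None,fx=4,fy=4,interpolation=cv2.INTER_CUBIC))
E
```

```text
time: 8.05
eef_pos: [0.5025, -0.1199, 0.0423]
tcp_rot: [-0.055, 0.998, -0.0, -0.0]
contact_force: [0.4, -0.4, -1.8]
opening: 0.696
finger_force: 8.9
time: 8.75
eef_pos: [0.5023, -0.1202, 0.026]
tcp_rot: [-0.055, 0.998, 0.0, -0.0]
contact_force: [0.1, 1.0, -1.7]
opening: 0.698
finger_force: 9.0
pole yaw 96.21068 n 272 top z at 80,250: [0.0387 0.036 ]
lateral tin minus pole (left +): 0.0018215926520038512 TCP->pole 0.04741843482519341 TCP->tin along 0.32787867686834576
body front ahead of TCP None force [ 0.20031073  0.22216134 -1.98222922] 8.956550359725952 t 8.8
head dark range [0.25687972 0.32808152] [0.00953224 0.08955942]
shift [ -0.4   6.1 -15.8] yaw -0.22 | cur y dir 96.28 tilt [-3.e-04  1.e-04 -1.e+00] pos [ 0.5024 -0.1202  0.0262] q [-0.43  0.21  2.09 -0.    0.84 -2.11]
```

View pics/t4c.png

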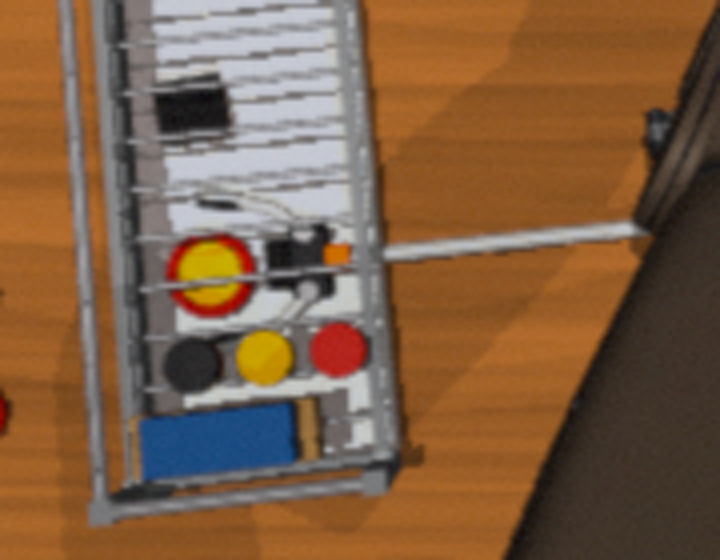

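Both jaws straddle the tin, centred at crop (211,275), with the palm a few millimetres away. The tin lies about 2 mm to the left of the reacher's axis. I'll correct that, then squeeze in steps.

```bash
python3 -m crank '[[[1,0.5,0],0,78],[[2,1,0],0,78],[[2,1,0],0,82],[[2,1,0],0,86],[[2,1,0],0,88],[[2,1,0],0,88]]' 24 | grep -E 'time|force|open'
python3 -m crank '[[[0,0,0],0,90],[[0,0,0],0,90],[[0,0,0],0,90]]' 24| grep -E 'force|open'
python3 -m crank '[[[0,0,0],0,92],[[0,0,0],0,92],[[0,0,0],0,92]]' 24| grep -E 'force|open'
python3 -m crank '[[[0,0,0],0,94],[[0,0,0],0,94],[[0,0,0],0,94]]' 24| grep -E 'force|open'
```

```text
time: 9.4
contact_force: [-0.5, 0.3, -1.5]
opening: 0.656
finger_force: 10.6
contact_force: [0.2, -0.5, -2.5]
opening: 0.647
finger_force: 12.2
contact_force: [1.8, -0.4, -2.4]
opening: 0.637
finger_force: 13.0
contact_force: [1.7, 0.2, -1.3]
opening: 0.638
finger_force: 19.6
```

```bash
python3 -m crank '[[[0,0,0],0,95],[[0,0,0],0,96],[[0,0,0],0,96]]' 31| grep -E 'force|open'
python3 -m crank '[[[0,0,0],0,97],[[0,0,0],0,97],[[0,0,0],0,97]]' 31| grep -E 'time|force|open'
```

```text
contact_force: [1.0, 0.0, -0.6]
opening: 0.628
finger_force: 30.3
time: 10.9
contact_force: [1.9, -0.2, -1.9]
opening: 0.632
finger_force: 33.0
```

```bash
python3 -m crank '[[[0,0,0],0,96],[[0,0,-1],0,96],[[0,0,-3],0,96],[[0,0,-6],0,96],[[0,0,-10],0,96],[[0,0,-14],0,96],[[0,0,-18],0,96],[[0,0,-20],0,96],[[0,0,-21],0,96],[[0,0,-21],0,96]]' 31
cat > m4.py <<'E'
from h import *
c=shot('side'); P=cloud(c); hsv=cv2.cvtColor(c['frame'],cv2.COLOR_BGR2HSV)
import sys
cv2.imwrite('pics/'+sys.argv[1],c['frame'])
d=shot('top'); Q=cloud(d); h2=cv2.cvtColor(d['frame'],cv2.COLOR_BGR2HSV); cv2.imwrite('pics/T'+sys.argv[1],d['frame'])
for P,h in((P,hsv),(Q,h2)):
    m=((cv2.inRange(h,(0,150,70),(9,255,255))|cv2.inRange(h,(20,150,100),(36,255,255)))>0)
    x0,x1,y0,y1=map(float,sys.argv[2:6])
    k=m&(P[...,0]>x0)&(P[...,0]<x1)&(P[...,1]>y0)&(P[...,1]<y1)&(P[...,2]>.015)&(P[...,2]<.08)
    t=P[k]; 
    if len(t)<8: print('few');continue
    (x,y),r=cv2.minEnclosingCircle(t[:,:2].astype(np.float32))
    top=t[t[:,2]>np.median(t[:,2])-.006]; A=np.c_[top[:,:2]-[x,y],np.ones(len(top))]; co=np.linalg.lstsq(A,top[:,2],rcond=None)[0]
    print('tin',round(x,4),round(y,4),'r',round(r,4),'topz',co[2].round(4),'slope xy deg',np.degrees(co[:2]).round(1),len(t))
s=get_state(); print(s['time'],s['finger_force'],s['contact_force'].round(1),s['eef_pos'].round(4))
E
python3 m4.py s5.png .385 .455 .15 .24
```

```text
time: 11.9
eef_pos: [0.5005, -0.1195, 0.0475]
tcp_rot: [-0.055, 0.998, -0.0, 0.0]
contact_force: [0.3, 0.3, -3.1]
opening: 0.629
finger_force: 32.7
tin 0.4179 0.2002 r 0.0301 topz 0.053 slope xy deg [ 0.7 -1.1] 208
tin 0.4087 0.1921 r 0.0363 topz 0.052 slope xy deg [1.8 0.4] 295
12.0 32.682393193244934 [ 0.2 -0.3 -2.5] [ 0.5003 -0.1194  0.0472]
```

The tin is held level with its underside at about 30 mm, which clears the lip by 11 mm. I pull it straight out.

```bash
python3 -m crank '[[[0,-2,0],0,96],[[0,-6,0],0,96],[[0,-13,0],0,96],[[0,-22,0],0,96],[[0,-32,0],0,96],[[0,-42,0],0,96],[[0,-52,0],0,96],[[0,-62,0],0,96],[[0,-72,0],0,96],[[0,-82,0],0,96]]' 31 | grep -E 'force|pos'
python3 -m crank '[[[0,-10,0],0,96],[[0,-20,0],0,96],[[0,-30,0],0,96],[[0,-40,0],0,96],[[0,-50,0],0,96],[[0,-62,0],0,96],[[0,-74,0],0,96],[[0,-84,0],0,96],[[0,-91,0],0,96],[[0,-95,0],0,96]]' 31
python3 m4.py s6.png .40 .48 -.03 .08; python3 m3.py
```

```text
eef_pos: [0.5095, -0.2019, 0.0473]
contact_force: [-0.0, -0.2, -1.9]
finger_force: 32.7
time: 14.0
eef_pos: [0.5199, -0.2963, 0.0474]
tcp_rot: [-0.055, 0.999, -0.0, 0.0]
contact_force: [-0.1, 0.3, -2.6]
opening: 0.628
finger_force: 32.7
tin 0.4388 0.0213 r 0.033 topz 0.0528 slope xy deg [ 0.6 -0.2] 279
tin 0.4361 0.024 r 0.0277 topz 0.0521 slope xy deg [0.9 0.1] 346
14.1 32.700414061546326 [ 0.1  0.4 -3.4] [ 0.5198 -0.2959  0.0473]
pole yaw 96.84321 n 318 top z at 80,250: [0.0582 0.0552]
lateral tin minus pole (left +): -0.004769656534989782 TCP->pole 0.04667017797017856 TCP->tin along 0.5043921389191537
body front ahead of TCP 0.05427407078590233 force [-0.51635867  0.4262047  -2.12560577] 32.684263586997986 t 14.15
head dark range [0.25973315 0.33352316] [0.01685587 0.07581619]
shift [ -2.4 182.1   5.3] yaw -0.23 | cur y dir 96.27 tilt [-2.e-04  4.e-04 -1.e+00] pos [ 0.5197 -0.2954  0.0472] q [-0.69  0.33  1.88  0.    0.92 -2.37]
```

```bash
python3 -m crank '[[[0,0,3],0,96],[[0,0,8],0,96],[[0,0,13],0,96],[[0,0,18],0,96],[[0,0,22],0,96],[[0,0,25],0,96],[[0,0,26.5],0,96],[[0,0,27.5],0,96],[[0,0,28],0,96],[[0,0,28],0,96]]' 31 | grep -E 'force|pos'
python3 -m crank '[[[0,0,0.5],0,96],[[0,0,1],0,96],[[0,0,1],0,96]]' 31 | grep -E 'force|pos'
python3 -m crank '[[[0,0,0.5],0,96],[[0,0,1],0,96],[[0,0,1],0,96]]' 31 | grep -E 'force|pos'
python3 m4.py s7.png .40 .48 -.03 .08
```

```text
eef_pos: [0.5198, -0.2955, 0.0195]
contact_force: [-0.0, 0.2, -1.9]
finger_force: 32.7
eef_pos: [0.5197, -0.2954, 0.0183]
contact_force: [-0.1, 0.0, -2.7]
finger_force: 32.7
eef_pos: [0.5197, -0.2954, 0.0173]
contact_force: [-0.7, 1.0, -3.0]
finger_force: 32.7
tin 0.4367 0.0225 r 0.0292 topz 0.0231 slope xy deg [0.6 4.9] 205
tin 0.4349 0.0248 r 0.0272 topz 0.0224 slope xy deg [ 1.  -0.5] 329
15.85 32.684707045555115 [ 0.5  0.5 -2.4] [ 0.5198 -0.2954  0.0173]
```

```bash
for i in 1; do python3 -m crank '[[[0,0,0.5],0,96],[[0,0,0.5],0,96],[[0,0,0.5],0,96]]' 31 | grep -E 'contact'
python3 -m crank '[[[0,0,0.5],0,96],[[0,0,0.5],0,96],[[0,0,0.5],0,96]]' 31 | grep -E 'contact'
python3 -m crank '[[[0,0,0.5],0,96],[[0,0,0.5],0,96],[[0,0,0.5],0,96]]' 31 | grep -E 'contact|pos'
python3 -m crank '[[[0,0,0.5],0,96],[[0,0,0.5],0,96],[[0,0,0.5],0,96]]' 31 | grep -E 'contact|pos'; done
```

```text
contact_force: [0.3, 0.7, -3.0]
contact_force: [-0.6, 0.0, -2.9]
eef_pos: [0.5198, -0.2954, 0.0159]
contact_force: [0.7, -0.1, -3.2]
eef_pos: [0.5198, -0.2954, 0.0154]
contact_force: [-0.3, -0.5, -1.9]
```

```bash
python3 -m crank '[[[0,0,0.5],0,96],[[0,0,0.5],0,96],[[0,0,0.5],0,96]]' 31 | grep -E 'contact|pos'
python3 -m crank '[[[0,0,0.5],0,96],[[0,0,0.5],0,96],[[0,0,0.5],0,96]]' 31 | grep -E 'contact|pos'; python3 m4.py s8.png .40 .48 -.03 .08;python3 m3.py | head -1
```

```text
eef_pos: [0.5198, -0.2954, 0.0148]
contact_force: [-1.2, -0.2, -2.0]
eef_pos: [0.5198, -0.2954, 0.0144]
contact_force: [-1.2, -0.4, -1.6]
tin 0.4367 0.0234 r 0.0289 topz 0.0222 slope xy deg [0.6 2.1] 190
tin 0.4349 0.0247 r 0.0272 topz 0.0215 slope xy deg [-0.5 -0.7] 329
17.75 32.95047461986542 [-0.  -0.2 -0.8] [ 0.5198 -0.2954  0.0144]
pole yaw 96.85525 n 300 top z at 80,250: [0.0263 0.024 ]
```

The tin rests on the bench: its top is at 22 mm and the load has come off the wrist. I open gradually.

```bash
python3 -m crank '[[[0,0,0],0,95],[[0,0,0],0,94],[[0,0,0],0,92],[[0,0,0],0,90],[[0,0,0],0,88],[[0,0,0],0,85],[[0,0,0],0,82],[[0,0,0],0,79],[[0,0,0],0,77],[[0,0,0],0,77]]' 31
python3 m4.py s9.png .40 .48 -.03 .08;python3 m3.py
python3 - <<'E'
import cv2
f=cv2.imread('pics/Ts9.png'); cv2.imwrite('pics/t9c.png',cv2.resize(f[210:330,210:400],None,fx=4,fy=4,interpolation=cv2.INTER_CUBIC))
E
```

```text
time: 18.8
eef_pos: [0.5198, -0.2954, 0.0143]
tcp_rot: [-0.055, 0.998, -0.0, 0.0]
contact_force: [-0.5, 0.1, -2.2]
opening: 0.698
finger_force: 8.7
tin 0.4359 0.0215 r 0.028 topz 0.0222 slope xy deg [0.2 2.2] 184
tin 0.434 0.0252 r 0.0265 topz 0.0215 slope xy deg [1.  0.6] 323
18.9 8.726427108049393 [ 0.1  0.1 -2.4] [ 0.5198 -0.2954  0.0143]
pole yaw 96.11088 n 275 top z at 80,250: [0.0257 0.0224]
lateral tin minus pole (left +): 0.0019801314330210105 TCP->pole 0.046418388520863635 TCP->tin along 0.5038407885000438
body front ahead of TCP 0.052125442634871684 force [ 0.23994652  0.25166306 -1.71728926] 8.72593492269516 t 18.95
shift [ -2.4 182.2 -27.7] yaw -0.22 | cur y dir 96.28 tilt [-0.  0. -1.] pos [ 0.5198 -0.2954  0.0143] q [-0.69  0.39  1.89 -0.    0.87 -2.37]
```

View pics/t9c.png

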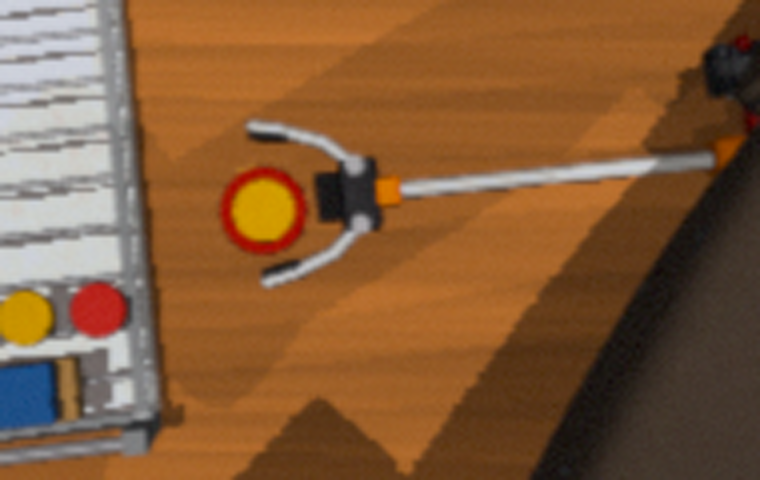

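The tin is flat on the bench at crop (263,210), clear of both jaws and the palm. I draw the reacher back and lay it down.

```bash
python3 -m crank '[[[1,-2,0],0,77],[[1.5,-7,0],0,77],[[1.5,-14,0],0,77],[[1.5,-22,0],0,77],[[1.5,-30,0],0,77],[[1.5,-38,0],0,77],[[1.5,-46,0],0,77],[[1.5,-53,0],0,77],[[1.5,-58,0],0,77],[[1.5,-60,0],0,77]]' 20| grep -E 'contact|pos'
python3 -m crank '[[[0,0,0],0,77],[[0,0,1],0,77],[[0,0,2],0,77],[[0,0,3],0,77],[[0,0,3],0,77]]' 20| grep -E 'contact|pos'
python3 -m crank '[[[0,0,0.5],0,77],[[0,0,1],0,77],[[0,0,1],0,77]]' 20| grep -E 'contact|pos'
python3 -m crank '[[[0,0,0.5],0,77],[[0,0,1],0,77],[[0,0,1],0,77]]' 20| grep -E 'contact|pos'
python3 m3.py|head -1
```

```text
eef_pos: [0.5249, -0.3559, 0.0143]
contact_force: [-0.7, 0.2, -1.3]
eef_pos: [0.5247, -0.3549, 0.0111]
contact_force: [0.9, -0.2, -1.9]
eef_pos: [0.5248, -0.355, 0.0103]
contact_force: [-0.5, 1.2, -1.6]
eef_pos: [0.5249, -0.3552, 0.0093]
contact_force: [0.6, 0.1, -0.7]
pole yaw 96.13345 n 171 top z at 80,250: [0.0224 0.0216]
```

```bash
python3 -m crank '[[[0,0,0.7],0,77],[[0,0,1.5],0,77],[[0,0,1.5],0,77],[[0,0,1.5],0,74],[[0,0,1.5],0,70],[[0,0,1.5],0,60],[[0,0,1.5],0,40],[[0,0,1.5],0,10],[[0,0,1.5],0,0],[[0,0,1.5],0,0]]' 20
python3 -m crank '[[[0,0,0],0,0],[[0,0,-3],0,0],[[0,0,-10],0,0],[[0,0,-20],0,0],[[0,0,-35],0,0],[[0,0,-60],0,0],[[0,0,-90],0,0],[[0,0,-120],0,0],[[0,0,-150],0,0],[[0,0,-150],0,0]]' 20
python3 m4.py s10.png .40 .48 -.03 .08;python3 m3.py|head -1
python3 - <<'E'
import cv2,numpy as np
a=cv2.imread('pics/Ts10.png');b=cv2.imread('pics/s10.png')
o=np.hstack([a[80:340,130:470],b[80:340,150:450]]); cv2.imwrite('pics/fin.png',cv2.resize(o,None,fx=1.25,fy=1.25))
E
```

```text
time: 22.1
eef_pos: [0.5249, -0.3553, 0.0079]
tcp_rot: [-0.055, 0.998, -0.0, 0.0]
contact_force: [0.6, -0.6, 0.4]
opening: 1.0
finger_force: 0.0
time: 23.1
eef_pos: [0.5276, -0.3577, 0.1657]
tcp_rot: [-0.055, 0.998, -0.005, 0.004]
contact_force: [0.4, -0.5, 0.6]
opening: 0.999
finger_force: 0.0
tin 0.4352 0.0244 r 0.0269 topz 0.0222 slope xy deg [1. 3.] 180
tin 0.4342 0.0257 r 0.0268 topz 0.0215 slope xy deg [ 0.4 -0.7] 326
23.2 0.0 [ 0.3 -0.1 -0.5] [ 0.5254 -0.3557  0.16  ]
pole yaw 96.03964 n 94 top z at 80,250: [0.0216 0.0215]
```

View pics/fin.png

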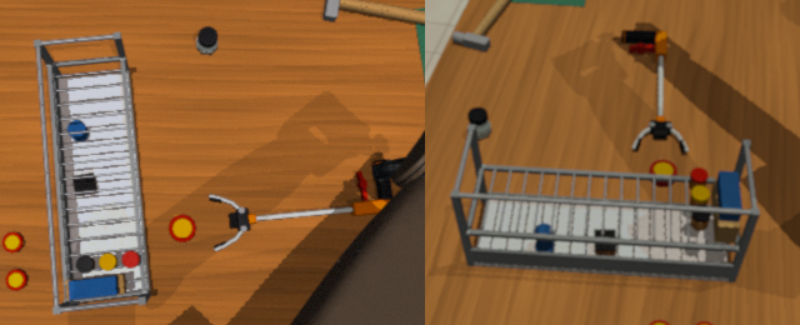

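The tin lies flat at (181,228) in the final view, about 5 cm clear of the rack. The reacher is down with its jaws open behind the tin, nothing else has moved, and the gripper is clear of everything. Handing in.

```bash
python3 -c "
from plant import ctrl
print(ctrl.sign_off())"
```

```text
the job is handed in; nothing more can be done
None
```

The tin is out and lies flat on the bench about 5 cm in front of the rack, with the reacher laid down behind it, jaws open and off the tin; I handed the job in at about 23 s, but the sign-off returned no verdict.

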